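# Lever open the bearing-shell case with the gasket scraper

## Robot

A 7-joint arm with a two-finger parallel gripper is mounted at the origin on the work surface. World frame = base frame: x ahead of the robot, y to its left, z up, the work surface at z = 0. Lengths are in m, angles in degrees, forces in N, time in s.
With the tool pointing down it reaches from about 0.425 to 0.875 m from the base axis. Payload 4.7 kg.
Tool frame: the origin (TCP) lies between the finger pads; the fingertips stand 8 mm ahead of it and the grasp point (between the pads) lies 11 mm behind it; x points along the fingers, z is the direction in which the jaws open and shut, and the axes are right-handed (so a half turn about x gives the same grasp; the last joint's range is limited). The gripper opens to 87 mm and grips with 3 to 60 N. Pads are 19 mm wide; open, the fingers measure 117 mm over their backs; the gripper's body (75 mm by 190 mm) begins 51 mm behind the grasp point.
Start: joints at [-73.849, 18.392, -4.016, 83.108, 1.295, 78.541, -3.26], TCP at [0.172, 0.627, 0.231] pointing down, gripper open.
Joint ranges: [-163.93, 163.93], [-17.29, 119.83], [-79.2, 71.16], [3.27, 140.29], [-89.18, 269.18], [5.43, 117.66], [-154.24, 154.24]. Speed limits (degrees/s): [147.25, 147.25, 180, 180, 180, 180, 180].

## Interface

Orientations are given as [roll, pitch, yaw] about the fixed x, y, z axes, in that order (R = Rz(yaw) Ry(pitch) Rx(roll)).
In Python, from cell import telemetry, vision, sign_off gives the robot as it stands. The module is installed in compiled form; this text tells all that it offers.
- The arm moves only by the tool drive_tool, never from a script. Its arguments are lists of equal length, an entry for each row: "offset": the shift along the tool's x, y, z in m, a list of three; "angular": the turn, a rotation vector about the tool's x, y, z in rad, a list of three. A call has 1 to 10 rows; each row is the pose to reach, as a shift and turn from the pose measured when the call began, along the tool's axes at that moment; what a row does not reach only later rows make up. A row lasts 1/8 s, in which the tool goes at most 62.5 mm and 10.7 degrees, less where a joint would pass 70% of its speed; a pose out of reach is approached as far as the arm can. A call with a gripper value outside its range is refused whole. "fingers" is the closure, from -1 (fully open) to 1 (shut), set as the call begins (left out, the last holds). The fingers move at their own pace and stop on an object; "squeeze" is the grip in N (left out, the last holds). Time passes only in rows, so rows that repeat a pose let the fingers close. It gives the time, the measured TCP pose, the force and the opening at its end, in the units of the state.
- telemetry.get_obs(): the state, without advancing time (a new reading comes with each control period).
- vision.read_camera(name): name is "scene" or "top" or "wrist"; returns a dict with "pixels" (384x512x3 uint8, red, green, blue), "intrinsics" (3x3 intrinsics, pixels), "world_from_camera" (4x4, takes a point from camera to world coordinates); the wrist camera has in their place "T_tool_cam" (4x4, takes a point from camera to tool coordinates, whose origin is the TCP and whose axes are the tool frame's). Camera axes: x right, y up, looking along -z (the intrinsics and any distortion apply to the point x, -y, -z); pixel columns grow to the right and rows downward; lengths in m; the calibration is good to about 2 mm. A picture is of the moment at which its call begins: read the wrist's pose just before it. There is no depth.
- sign_off(): hands the job in, once; it reports no verdict.
The state is a dict: "time_s": time; "qpos": joint angles; "joint_velocities": joint speeds; "effort": joint torques, N m; "tool_pos": TCP position; "tool_rot": TCP orientation; "force": force on the tool from outside, world axes, zero at the start; "wrist_torque": the same for the moment, N m; "grip_width": finger opening in m.
Only numpy, scipy, OpenCV 4.12 (cv2) and the standard library are available. Lean on these libraries where they do the work, as an engineer would, in place of code of your own. Each camera call takes 0.05 s, during which the arm holds its last target.

## Task

Use the flat-bladed gasket scraper to open the wider of the two bearing-shell cases: slip its blade into the gap under the lid's front lip and lever the lid up until it stands well open, about 75 degrees, then lay the scraper flat on the bench, clear of that case. Only the scraper may touch that case, not the gripper; leave the narrow case shut and do not disturb the cup, the wrench and the piston.

Things in the scene. Friction and masses are not known exactly. Their poses are not given: they have to be found in the camera images.
- scraper_grip (a point): Centre of the handle of the gasket scraper, a loose tool (0.11 kg) lying flat on the bench before the cases. Black handle 80 mm long (x), 24 wide (y), 32 high (z); this point is its middle, 16 mm above the bench. A flat steel blade 32 mm wide, 3 thick, sticks out of the +x end at this same height; its straight tip is 120 mm from this point along +x. z is up.
- scraper: The same gasket scraper; this origin is the centre of the handle's underside (16 mm below scraper_grip), same axes.
- case_wide: The case to open, grey steel, fixed: box 160 mm wide (y), 110 deep (x), 54 high; origin at the centre of its underside, on the bench; +x runs from its front (towards the robot) to the hinge at the back. A 25 mm deep ledge along the front, top 38 mm above the bench, lies under the lid's lip: an open gap 16 mm high (38 to 54 mm up), 25 mm deep, open at front and sides.
- lip_wide (a point): Middle of the lower front edge of the wide case's lid; moves with the lid. Shut: 135 mm in front of the hinge, 54 mm above the bench. Its axes turn with the lid; shut, they are those of the case.
- lid_wide (a joint): Angle of the wide case's lid, rad: 0 shut, grows as it opens, stop at 1.75. A bare-metal plate 135 x 160 mm, 4 mm thick, about 0.12 kg, its underside hinged along the case's y axis 55 mm behind the case's origin, 54 mm above the bench. The stiff hinge keeps it where it is left; lifting takes about 2 N at the lip.
- lid_narrow (a joint): Angle of the lid of the narrow case, rad: a like case, also fixed, but only 100 mm wide. Not to be opened (stays 0). The two cases stand side by side, front towards the robot, either one on the left.
- cup: Bystander: loose white plastic cup, 72 mm across, 55 mm high; origin at the centre of its underside.
- wrench: Bystander: loose steel wrench, 170 mm long, lying flat; origin at its underside.
- piston: Bystander: loose aluminium engine piston standing upright, 80 mm across, 70 mm high; origin at the centre of its underside.
Things that resemble listed ones, but are neither listed nor needed, are in the scene too. Leave any yellow look-alike of the part that bears lid_narrow alone. Of the things that look like the scraper, the smaller one is meant.

How it is judged:
By the outcome, as a careful person would: the job done as asked, in the order asked, and still so for the second after the job is handed in, with the robot touching nothing.
It also fails if it takes over 59 s, if anything falls off the work surface, if the arm or the gripper's body presses on something with over 40 N, if the wrist force passes 120 N, or if a joint passes its speed limit or range.

## Working session

There is one attempt and no reset: what is moved stays moved. The work goes in short steps, Python scripts to look and compute and a tool call to move; the robot and the scene stay as the last step left them, time stands still between calls to the robot, and variables do not carry over. Pictures are saved under pics/ and viewed, and the job is handed in when it is done.

Besides the shell and the picture viewer there is one more tool, called after "Emit:" as a command line: name --argument value ..., lists and objects as JSON in quotes. drive_tool: Moves the arm, as the interface text tells. Its arguments: {"type":"object","properties":{"offset":{"type":"array"},"angular":{"type":"array"},"fingers":{"type":"number"},"squeeze":{"type":"number"}},"required":["offset","angular"]}

```bash
mkdir -p pics; ls
cat > h.py <<'E'
import numpy as np,cv2
from scipy.spatial.transform import Rotation as R
from cell import telemetry,vision
E
python3 - <<'E'
from h import *
o=telemetry.get_obs(); print(o)
for n in ("scene","top"):
    c=vision.read_camera(n); cv2.imwrite(f"pics/{n}0.png",c["pixels"][:,:,::-1]); np.savez(f"{n}0.npz",**c); print(n,c.keys(),np.round(c["intrinsics"],1),np.round(c["world_from_camera"],3))
E
```

```text
pics
{'time_s': 0.0, 'qpos': array([-73.847299  ,  18.43766942,  -4.01538885,  83.17411292,
         1.29570457,  78.54035991,  -3.25934029]), 'joint_velocities': array([-0.06132372,  0.09755138,  0.00636686, -0.02660549,  0.0485679 ,
        0.00584089, -0.06093073]), 'effort': array([ 5.33572202e-04, -4.91270041e+01, -4.03928831e-01, -3.12535214e+01,
       -6.40128320e-02,  4.33974189e-02,  1.66256959e-04]), 'tool_pos': array([0.1719218 , 0.62630253, 0.22948415]), 'tool_rot': array([-176.54572815,   89.89294325, -101.8880321 ]), 'force': array([0.5706295 , 0.60620583, 0.16784416]), 'wrist_torque': array([ 0.03746021,  0.01822546, -0.01198382]), 'grip_width': 0.08716265763842722}
scene dict_keys(['pixels', 'intrinsics', 'world_from_camera']) [[429.1   0.  258.5]
 [  0.  429.1 201.6]
 [  0.    0.    1. ]] [[ 0.739 -0.565  0.367  0.948]
 [ 0.674  0.613 -0.412 -0.447]
 [ 0.008  0.551  0.834  1.004]
 [ 0.     0.     0.     1.   ]]
top dict_keys(['pixels', 'intrinsics', 'world_from_camera']) [[419.    0.  252.2]
 [  0.  419.  191.2]
 [  0.    0.    1. ]] [[ 0.025  0.994 -0.103  0.425]
 [-0.999  0.028  0.024  0.023]
 [ 0.027  0.103  0.994  1.238]
 [ 0.     0.     0.     1.   ]]
```

View pics/scene0.png

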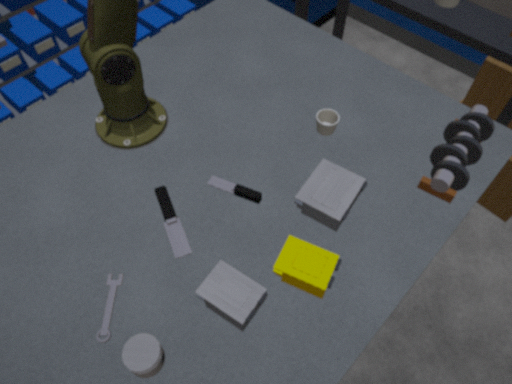

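View pics/top0.png

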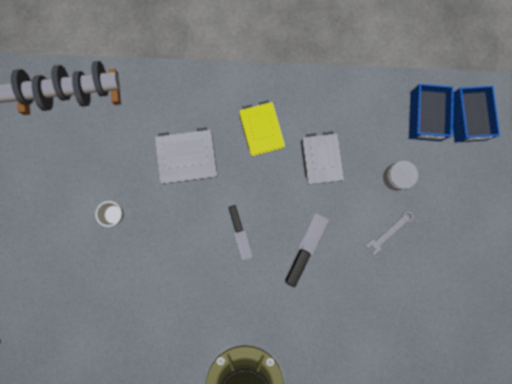

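Candidates for the scraper in the top view are the small one at (240,232) and the big one at (305,250). For the case they are the wide grey one at (185,155), the narrow grey one at (322,158) and the yellow look-alike at (262,128). By the description I choose the small scraper and the wide grey case. I'll check both in a close crop and measure them.

```bash
cat >> h.py <<'E'
def ray(c,u,v,z):
    K=c["intrinsics"];T=c["world_from_camera"]
    d=T[:3,:3]@np.array([(u-K[0,2])/K[0,0],-(v-K[1,2])/K[1,1],-1.]);o=T[:3,3]
    return o+d*(z-o[2])/d[2]
def proj(c,p):
    K=c["intrinsics"];T=c["world_from_camera"]
    q=T[:3,:3].T@(np.asarray(p,float)-T[:3,3]);q=q*[1,-1,-1]
    return K[0,0]*q[0]/q[2]+K[0,2],K[1,1]*q[1]/q[2]+K[1,2]
E
python3 - <<'E'
from h import *
c=dict(np.load("top0.npz"));im=c["pixels"][:,:,::-1].copy();hsv=cv2.cvtColor(im,cv2.COLOR_BGR2HSV)
cv2.imwrite("pics/topc.png",cv2.resize(im[115:275,140:340],None,fx=4,fy=4,interpolation=cv2.INTER_CUBIC))
s=dict(np.load("scene0.npz"));si=s["pixels"][:,:,::-1]
cv2.imwrite("pics/scenec.png",cv2.resize(si[130:290,150:380],None,fx=3.4,fy=3.4,interpolation=cv2.INTER_CUBIC))
g=cv2.cvtColor(im,cv2.COLOR_BGR2GRAY)
print(g[150:160,140:230:4]); print(g[200:262:3,240])
for lab,m,z in (("dark",(g<60),.032),("bright",(g>125),.0175)):
    cs,_=cv2.findContours(m.astype(np.uint8),cv2.RETR_EXTERNAL,cv2.CHAIN_APPROX_NONE)
    for k in cs:
        if cv2.contourArea(k)>60:
            r=cv2.minAreaRect(k); b=cv2.boxPoints(r)
            zz=.058 if r[1][0]*r[1][1]>1200 else z
            w=np.array([ray(c,*q,zz) for q in b])
            if -0.3<w[:,1].mean()<.45 and w[:,0].mean()>.2: print(lab,np.round(r[0]),np.round(r[1],1),r[2].__round__(1),"\n",np.round(w,4).tolist())
E
```

```text
[[126 129 129 127 144 162 163 162 160 159 158 161 159 161 162 160 161 160
  157 124 125 126 127]
 [125 129 128 126 146 162 163 160 160 161 160 160 160 159 158 160 160 160
  160 125 125 127 126]
 [126 128 127 125 145 162 163 160 161 161 162 160 158 159 158 160 159 158
  161 126 125 129 126]
 [124 128 130 125 140 161 163 161 161 161 160 159 161 158 160 161 161 161
  157 125 127 128 126]
 [125 128 126 128 137 162 163 161 161 160 160 159 161 160 162 162 163 159
  156 126 126 125 125]
 [126 127 127 130 137 161 161 160 160 160 162 160 161 163 162 163 162 158
  158 123 126 125 124]
 [125 127 129 130 135 162 158 161 160 161 163 163 161 163 162 161 161 157
  155 123 126 125 125]
 [126 128 131 129 132 161 157 161 162 162 162 162 162 161 162 161 159 158
  157 123 126 127 125]
 [128 130 129 130 127 159 155 162 161 162 163 163 162 162 160 161 162 159
  159 122 125 125 122]
 [127 131 129 129 129 160 159 162 162 164 162 163 161 160 161 160 161 160
  160 123 126 125 124]]
[133 131 131 132 131 129 114  86  67  67  72 152 151 153 155 154 157 152
 137 132 125]
dark [297. 268.] [11.2 35.8] 26.6 
 [[0.2967, -0.103, 0.032], [0.3878, -0.1473, 0.032], [0.3744, -0.1762, 0.032], [0.2834, -0.1317, 0.032]]
bright [108.  80.] [15. 14.] 90.0 
 [[0.8971, 0.4542, 0.0175], [0.8985, 0.4128, 0.0175], [0.8523, 0.41, 0.0175], [0.8509, 0.4513, 0.0175]]
bright [324.  31.] [26.6 17.4] 80.5 
 [[1.0864, -0.1793, 0.0175], [1.0977, -0.2323, 0.0175], [1.0139, -0.2463, 0.0175], [1.0027, -0.1936, 0.0175]]
bright [252. 182.] [365. 429.] 90.0 
 [[1.0929, 0.6362, 0.058], [1.1453, -0.6388, 0.058], [0.0835, -0.609, 0.058], [0.0633, 0.5566, 0.058]]
```

View pics/topc.png

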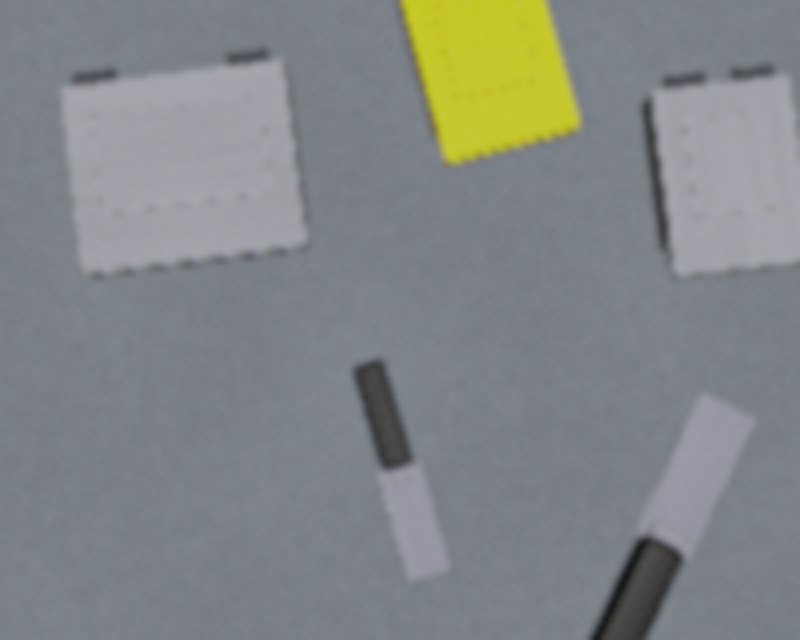

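View pics/scenec.png

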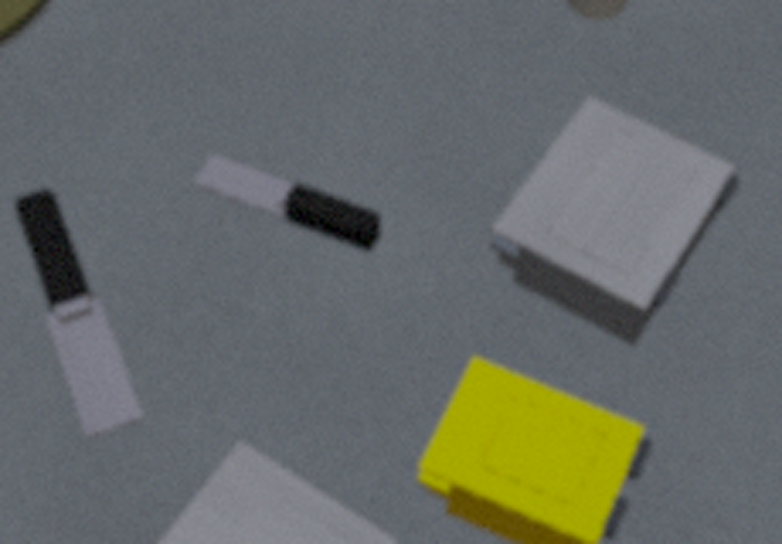

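The crops confirm it. The small scraper has its handle at about (236,218) and its blade pointing at the robot. The wide case has its lip edge facing the robot and its hinge tabs at the back. Next I'll measure with local thresholds.

```bash
cat > m.py <<'E'
from h import *
def rect(c,roi,f,z,name):
    u0,v0,u1,v1=roi
    g=cv2.cvtColor(c["pixels"],cv2.COLOR_RGB2GRAY)[v0:v1,u0:u1]
    g=cv2.resize(g,None,fx=4,fy=4,interpolation=cv2.INTER_CUBIC)
    m=f(g).astype(np.uint8);m=cv2.morphologyEx(m,cv2.MORPH_OPEN,np.ones((5,5)))
    k=max(cv2.findContours(m,cv2.RETR_EXTERNAL,cv2.CHAIN_APPROX_NONE)[0],key=cv2.contourArea)[:,0].astype(float)
    p=np.stack([(k[:,0]+.5)/4-.5+u0,(k[:,1]+.5)/4-.5+v0],1)
    w=np.array([ray(c,*q,z)[:2] for q in p])
    r=cv2.minAreaRect((w*1000).astype(np.float32));b=cv2.boxPoints(r)
    print(name,"centre mm",np.round(r[0],1),"size",np.round(r[1],1),"ang",round(r[2],1),np.round(b).tolist())
    return r,b
E
python3 - <<'E'
from m import *
c=dict(np.load("top0.npz"));s=dict(np.load("scene0.npz"))
rect(c,(145,120,225,190),lambda g:g>143,.058,"lid top")
rect(c,(220,198,262,268),lambda g:g<98,.032,"handle top")
rect(c,(220,198,262,268),lambda g:g>142,.0175,"blade top")
gs=cv2.cvtColor(s["pixels"],cv2.COLOR_RGB2GRAY);print(gs[170:205:3,205:265:5])
rect(s,(200,168,270,210),lambda g:g<55,.016,"handle scene~")
rect(s,(200,168,270,210),lambda g:g>125,.0175,"blade scene")
for n,cc in(("t",c),("s",s)):print(n,proj(cc,[.5,.2,0]))
o=telemetry.get_obs()
print(np.round(R.from_euler('xyz',o["tool_rot"],degrees=True).as_matrix(),3))
E
```

```text
lid top centre mm [643.1 187.7] size [137.5 161.1] ang 9.4 [[562.0, 256.0], [588.0, 97.0], [724.0, 119.0], [698.0, 278.0]]
handle top centre mm [471.1  40.7] size [78.4 24.6] ang 18.0 [[430.0, 40.0], [438.0, 17.0], [512.0, 41.0], [505.0, 64.0]]
blade top centre mm [394.8  16.4] size [79.2 32.6] ang 17.3 [[352.0, 20.0], [362.0, -11.0], [437.0, 13.0], [428.0, 44.0]]
[[102  99 101 103 104 101 103 105 104 106 106 103]
 [103 101 102 101 109 102 103 105 105 105 106 104]
 [104 107 116 103 101 100 103 103 101 100 106 104]
 [101 120 123 125 107 100 106 103 103 105 106 105]
 [104 125 124 125 125 117 103 107 107 103 106 104]
 [100 102 121 126 125 123  90  61 103 107 105 106]
 [100 102 103 110 123 125  36  20  34  75 106 103]
 [103 106 102  96 102 120  21  20  34  24  46  97]
 [100 104  98  99  98 101  41  10  14  28  23  37]
 [101 101 104 104 100 102 102  76  17  21  15  25]
 [101  99  99 105 101 105 111 105  96  47   4  48]
 [101  97 103 102  99 103 104 100 106 105  87  96]]
handle scene~ centre mm [471.6  41.1] size [83.5 36. ] ang 18.6 [[426.0, 45.0], [438.0, 11.0], [517.0, 37.0], [505.0, 72.0]]
blade scene centre mm [398.9  25.4] size [14.5  9.5] ang 34.9 [[390.0, 25.0], [396.0, 17.0], [408.0, 26.0], [402.0, 33.0]]
t (np.float64(181.50303596910447), np.float64(207.32887178372494))
s (np.float64(291.2214426441773), np.float64(169.24502954046474))
[[-0.    -0.964  0.265]
 [-0.002  0.265  0.964]
 [-1.    -0.    -0.002]]
```

```bash
cat >> h.py <<'E'
def down(a,pitch=0):
    # tool x down, tool z horizontal at angle a (deg)
    a=np.radians(a);z=np.array([np.cos(a),np.sin(a),0]);x=np.array([0,0,-1.]);y=np.cross(z,x)
    return np.stack([x,y,z],1)
def plan(p,Rt,n=1):
    o=telemetry.get_obs();Rc=R.from_euler('xyz',o["tool_rot"],degrees=True).as_matrix()
    off=Rc.T@(np.asarray(p)-o["tool_pos"]);rv=R.from_matrix(Rc.T@Rt).as_rotvec()
    print("t",o["time_s"],"tcp",np.round(o["tool_pos"],4),"q",np.round(o["qpos"],1),"F",np.round(o["force"],1),"w",round(o["grip_width"],4))
    print("off",np.round(off,4),"ang",np.round(rv,4),"deg",np.round(np.degrees(np.linalg.norm(rv)),1))
E
python3 -c "
from h import *
plan([.457,.0365,.14],down(-72.2))"
```

```text
t 0.1 tcp [0.1719 0.6264 0.2295] q [-73.8  18.4  -4.   83.2   1.3  78.5  -3.3] F [-0.5 -1.  -0.3] w 0.0864
off [ 0.0904 -0.431  -0.4933] ang [ 2.5632e+00 -6.0000e-04  2.3000e-03] deg 146.9
```

Emit:
drive_tool --offset '[[0.005, -0.02, -0.023], [0.01, -0.045, -0.052], [0.015, -0.072, -0.082], [0.02, -0.099, -0.113], [0.026, -0.126, -0.144], [0.031, -0.153, -0.175], [0.037, -0.18, -0.206], [0.042, -0.207, -0.237], [0.048, -0.234, -0.268], [0.053, -0.255, -0.292]]' --angular '[[0.12, 0, 0], [0.27, 0, 0], [0.43, 0, 0], [0.59, 0, 0], [0.75, 0, 0], [0.91, 0, 0], [1.07, 0, 0], [1.23, 0, 0], [1.39, 0, 0], [1.5, 0, 0]]' --fingers -1

```text
time_s: 1.35
tool_pos: [0.341, 0.2753, 0.1766]
tool_rot: [-98.0, 89.9, -109.6]
force: [-0.7, -0.4, 0.2]
grip_width: 0.087
```

```bash
python3 -c "
from h import *
plan([.457,.0365,.14],down(-72.2))"
```

```text
t 1.35 tcp [0.341  0.2753 0.1766] q [-57.3  -6.   14.  116.    1.6  69.9 -55.5] F [-0.7 -0.4  0.2] w 0.087
off [ 0.037  -0.2105  0.1616] ang [1.058e+00 9.000e-04 2.200e-03] deg 60.6
```

Emit:
drive_tool --offset '[[0.004, -0.021, 0.016], [0.009, -0.05, 0.038], [0.014, -0.08, 0.062], [0.019, -0.11, 0.085], [0.025, -0.14, 0.108], [0.03, -0.17, 0.13], [0.034, -0.195, 0.15], [0.037, -0.21, 0.1615], [0.037, -0.2105, 0.1616], [0.037, -0.2105, 0.1616]]' --angular '[[0.1, 0, 0], [0.24, 0, 0], [0.39, 0, 0], [0.54, 0, 0], [0.69, 0, 0], [0.83, 0, 0], [0.95, 0, 0.001], [1.04, 0.001, 0.002], [1.058, 0.001, 0.002], [1.058, 0.001, 0.002]]'

```text
time_s: 2.6
tool_pos: [0.4565, 0.0374, 0.1399]
tool_rot: [-128.1, 89.9, 159.8]
force: [0.3, 0.3, -0.5]
grip_width: 0.0875
```

```bash
python3 -c "
from h import *
plan([.457,.0365,.012],down(-72.2))
o=telemetry.get_obs();c=vision.read_camera('wrist');cv2.imwrite('pics/w1.png',c['pixels'][:,:,::-1]);print(np.round(c['T_tool_cam'],3),np.round(c['intrinsics'],1))
np.savez('w1.npz',**c,pos=o['tool_pos'],rot=o['tool_rot'])"
```

```text
t 2.6 tcp [0.4565 0.0374 0.1399] q [-39.   -2.3  30.7 116.9   1.2  65.1 -81. ] F [ 0.3  0.3 -0.5] w 0.0875
off [0.1279 0.0003 0.0011] ang [ 0.002  -0.0005  0.0007] deg 0.1
[[ 0.001  0.293 -0.956 -0.154]
 [ 0.     0.956  0.293  0.08 ]
 [ 1.    -0.     0.001 -0.   ]
 [ 0.     0.     0.     1.   ]] [[270.4   0.  250.2]
 [  0.  270.4 190. ]
 [  0.    0.    1. ]]
```

View pics/w1.png

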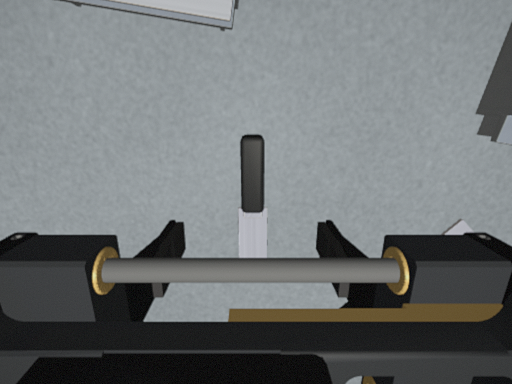

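The wrist view shows the handle at columns 241–265, rows 135–212, centred between the fingers at columns 175 and 330, with the blade below it. Now I'll check its position from this view.

```bash
cat >> h.py <<'E'
def wray(f,u,v,z):
    c=dict(np.load(f)) if isinstance(f,str) else f
    T=np.eye(4);T[:3,:3]=R.from_euler('xyz',c["rot"],degrees=True).as_matrix();T[:3,3]=c["pos"]
    return ray(dict(intrinsics=c["intrinsics"],world_from_camera=T@c["T_tool_cam"]),u,v,z)
def wshot(n):
    o=telemetry.get_obs();c=vision.read_camera('wrist');cv2.imwrite(f'pics/{n}.png',c['pixels'][:,:,::-1]);c.update(pos=o['tool_pos'],rot=o['tool_rot']);np.savez(n+'.npz',**c);return c
E
python3 -c "
from h import *
for u,v,z in((253,136,.032),(253,212,.0175),(253,212,.032),(235,10,.058)):print(np.round(wray('w1.npz',u,v,z),4))
im=cv2.imread('pics/w1.png');cv2.imwrite('pics/w1c.png',cv2.resize(im[120:260,160:350],None,fx=4,fy=4))"
```

```text
[0.5085 0.052  0.032 ]
[0.429  0.0259 0.0175]
[0.4344 0.0278 0.032 ]
[0.5962 0.0953 0.058 ]
```

View pics/w1c.png

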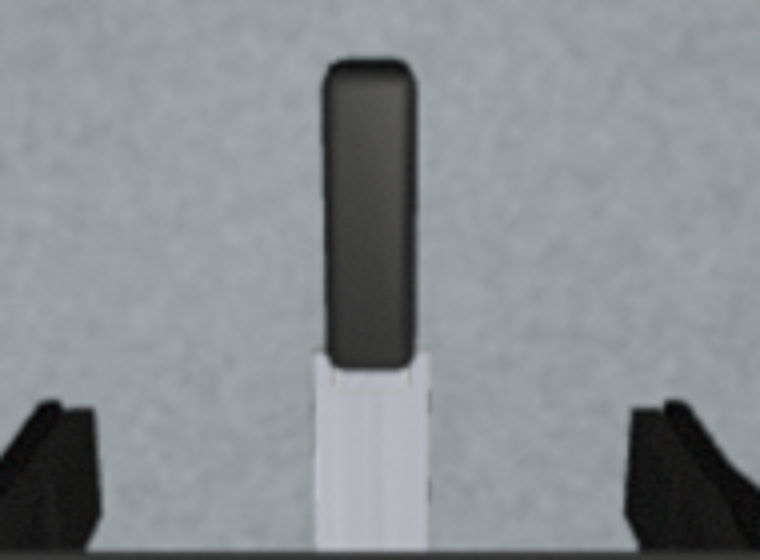

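Emit:
drive_tool --offset '[[0.02, 0, 0], [0.05, 0, 0], [0.08, 0, 0.001], [0.105, 0, 0.001], [0.12, 0, 0.001], [0.127, 0, 0.001], [0.127, 0, 0.001], [0.127, 0, 0.001]]' --angular '[[0, 0, 0], [0, 0, 0], [0.002, 0, 0], [0.002, 0, 0], [0.002, 0, 0], [0.002, 0, 0], [0.002, 0, 0], [0.002, 0, 0]]'

```text
time_s: 3.65
tool_pos: [0.4575, 0.037, 0.0137]
tool_rot: [118.5, 89.9, 46.3]
force: [0.7, 0.4, 0.8]
grip_width: 0.0871
```

Emit:
drive_tool --offset '[[0, 0, 0], [0, 0, 0], [0, 0, 0], [0, 0, 0], [0, 0, 0], [0, 0, 0], [0, 0, 0], [0, 0, 0], [0, 0, 0], [0, 0, 0]]' --angular '[[0, 0, 0], [0, 0, 0], [0, 0, 0], [0, 0, 0], [0, 0, 0], [0, 0, 0], [0, 0, 0], [0, 0, 0], [0, 0, 0], [0, 0, 0]]' --fingers 1 --squeeze 50

```text
time_s: 4.9
tool_pos: [0.4575, 0.0369, 0.0137]
tool_rot: [118.9, 89.9, 46.8]
force: [0.3, -0.3, -0.1]
grip_width: 0.0237
```

```bash
python3 -c "
from h import *
wshot('w2')
plan([.457,.0365,.11],down(-72.2))"
```

```text
t 4.95 tcp [0.4575 0.0369 0.0137] q [-37.3   9.3  31.3 123.3  -6.5  48.8 -74.2] F [ 0.3 -0.5 -0.6] w 0.024
off [-0.0963 -0.0005  0.0002] ang [ 0.0007 -0.0006 -0.0011] deg 0.1
```

View pics/w2.png

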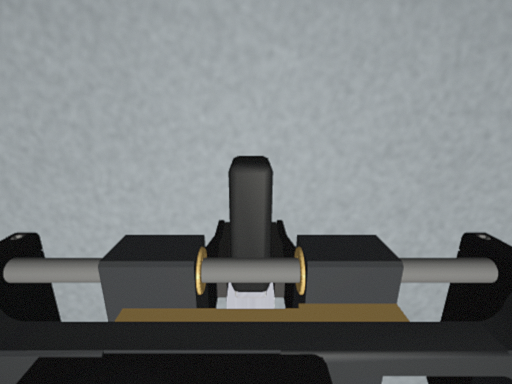

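Emit:
drive_tool --offset '[[-0.01, 0, 0], [-0.03, 0, 0], [-0.055, 0, 0], [-0.08, 0, 0], [-0.093, 0, 0], [-0.096, 0, 0], [-0.096, 0, 0]]' --angular '[[0, 0, 0], [0, 0, 0], [0, 0, 0], [0, 0, 0], [0, 0, 0], [0, 0, 0], [0, 0, 0]]'

```text
time_s: 5.82
tool_pos: [0.457, 0.0369, 0.1092]
tool_rot: [161.7, 90.0, 89.5]
force: [-0.8, -0.4, -1.3]
grip_width: 0.0239
```

```bash
python3 -c "
from h import *
plan([.432,.153,.11],down(99.4))"
```

```text
t 5.825 tcp [0.457  0.0369 0.1092] q [-3.920e+01  0.000e+00  3.160e+01  1.188e+02 -1.000e-01  6.120e+01
 -7.970e+01] F [-0.8 -0.4 -1.3] w 0.0239
off [-0.0007  0.0118 -0.1182] ang [-2.9941e+00  3.0000e-04 -1.1000e-03] deg 171.6
```

Emit:
drive_tool --offset '[[0, 0, -0.004], [0, 0.001, -0.009], [0, 0.002, -0.015], [0, 0.003, -0.021], [0, 0.004, -0.027], [0, 0.004, -0.033], [0, 0.005, -0.039], [0, 0.006, -0.045], [0, 0.006, -0.051], [0, 0.006, -0.057]]' --angular '[[-0.08, 0, 0], [-0.22, 0, 0], [-0.37, 0, 0], [-0.53, 0, 0], [-0.69, 0, 0], [-0.85, 0, 0], [-1.01, 0, 0], [-1.17, 0, 0], [-1.33, 0, 0], [-1.46, 0, 0]]'

```text
time_s: 7.08
tool_pos: [0.4443, 0.0928, 0.1081]
tool_rot: [-178.3, 89.9, -166.6]
force: [0.4, -0.5, -0.4]
grip_width: 0.0236
```

```bash
python3 -c "
from h import *
plan([.432,.153,.11],down(99.4))"
```

```text
t 7.075 tcp [0.4443 0.0928 0.1081] q [-43.   -0.3  28.  119.2   0.2  61.2  -3.3] F [ 0.4 -0.5 -0.4] w 0.0236
off [-0.0019  0.0614  0.0002] ang [-1.5296 -0.0018 -0.0016] deg 87.6
```

Emit:
drive_tool --offset '[[0, 0.005, 0], [0, 0.012, 0], [0, 0.019, 0], [-0.001, 0.026, 0], [-0.001, 0.033, 0], [-0.001, 0.04, 0], [-0.001, 0.046, 0], [-0.001, 0.052, 0], [-0.001, 0.058, 0], [-0.002, 0.061, 0]]' --angular '[[-0.1, 0, 0], [-0.25, 0, 0], [-0.41, 0, 0], [-0.58, 0, 0], [-0.75, 0, 0], [-0.92, 0, 0], [-1.09, 0, 0], [-1.26, 0, 0], [-1.42, -0.002, -0.001], [-1.53, -0.002, -0.001]]'

```text
time_s: 8.32
tool_pos: [0.431, 0.1525, 0.1088]
tool_rot: [100.2, 89.8, -160.2]
force: [1.0, 0.7, -1.2]
grip_width: 0.0237
```

```bash
python3 -c "
from h import *
plan([.432,.153,.0435],down(99.4))
wshot('w3')
c=vision.read_camera('top');np.savez('top1.npz',**c)
cv2.imwrite('pics/top1c.png',cv2.resize(c['pixels'][110:270,120:320,::-1],None,fx=4,fy=4,interpolation=cv2.INTER_CUBIC))"
```

```text
t 8.325 tcp [0.431  0.1525 0.1088] q [-4.700e+01  2.000e-01  2.440e+01  1.187e+02 -1.000e-01  6.130e+01
  7.710e+01] F [ 1.   0.7 -1.2] w 0.0237
off [ 0.0653 -0.0013  0.0004] ang [ 0.0048 -0.0005 -0.0026] deg 0.3
```

View pics/top1c.png

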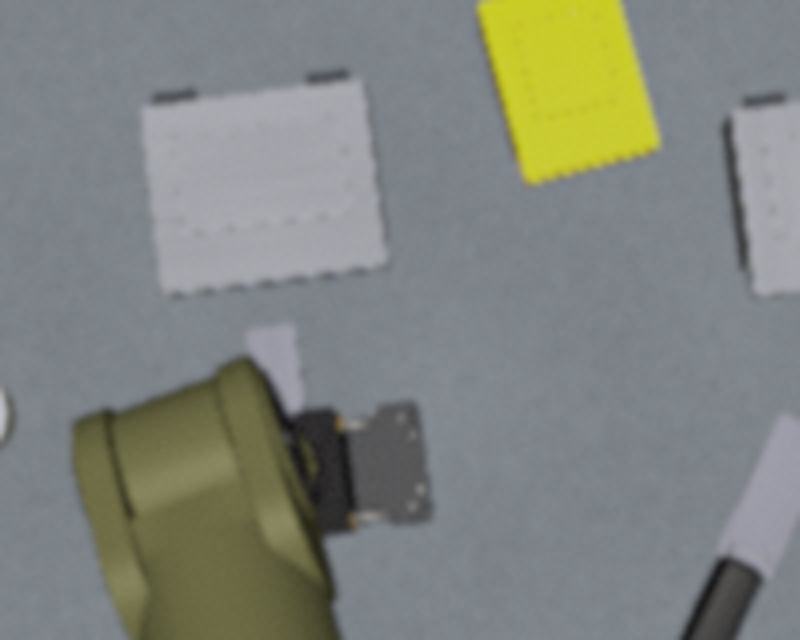

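View pics/w3.png

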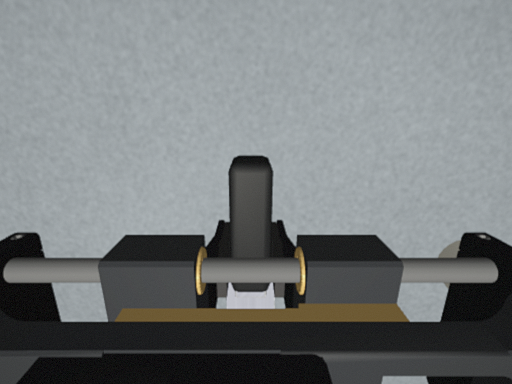

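The top view shows the blade tip edge at crop (247–297, 325), pointing at the lip of the wide case, whose front edge is at crop row ~280. The wrist view shows the grip unchanged.

```bash
python3 -c "
from h import *
c=dict(np.load('top1.npz'))
f=lambda u,v:((u+.5)/4-.5+120,(v+.5)/4-.5+110)
for z in(.1,.1125,.125):print(z,ray(c,*f(271,326),z))
print('lip mid',ray(c,*f(274,282),.058), ray(c,*f(165,296),.058),ray(c,*f(388,265),.058))
"
```

```text
0.1 [0.53846893 0.17168171 0.1       ]
0.1125 [0.53722227 0.17004847 0.1125    ]
0.125 [0.53597561 0.16841524 0.125     ]
lip mid [0.57396917 0.1763443  0.058     ] [0.56181776 0.2524834  0.058     ] [0.58843211 0.0963428  0.058     ]
```

Emit:
drive_tool --offset '[[0.01, 0, 0], [0.028, 0, 0], [0.046, -0.001, 0], [0.06, -0.001, 0], [0.0645, -0.001, 0], [0.065, -0.001, 0], [0.065, -0.001, 0]]' --angular '[[0.005, 0, -0.001], [0.005, 0, -0.002], [0.005, 0, -0.002], [0.005, 0, -0.002], [0.005, 0, -0.002], [0.005, 0, -0.002], [0.005, 0, -0.002]]'

```text
time_s: 9.3
tool_pos: [0.4325, 0.1529, 0.0445]
tool_rot: [-85.7, 90.0, 13.5]
force: [0.1, 0.4, -1.0]
grip_width: 0.0238
```

```bash
python3 -c "
from h import *
plan([.488,.162,.0437],down(99.4))
c=vision.read_camera('scene');np.savez('scene1.npz',**c)
cv2.imwrite('pics/scene1c.png',cv2.resize(c['pixels'][110:270,200:400,::-1],None,fx=4,fy=4,interpolation=cv2.INTER_CUBIC))"
```

```text
t 9.3 tcp [0.4325 0.1529 0.0445] q [-46.4   5.8  24.7 121.9  -3.   52.8  79.2] F [ 0.1  0.4 -1. ] w 0.0238
off [ 0.0009 -0.0562  0.0002] ang [-0.004   0.0001  0.0008] deg 0.2
```

View pics/scene1c.png

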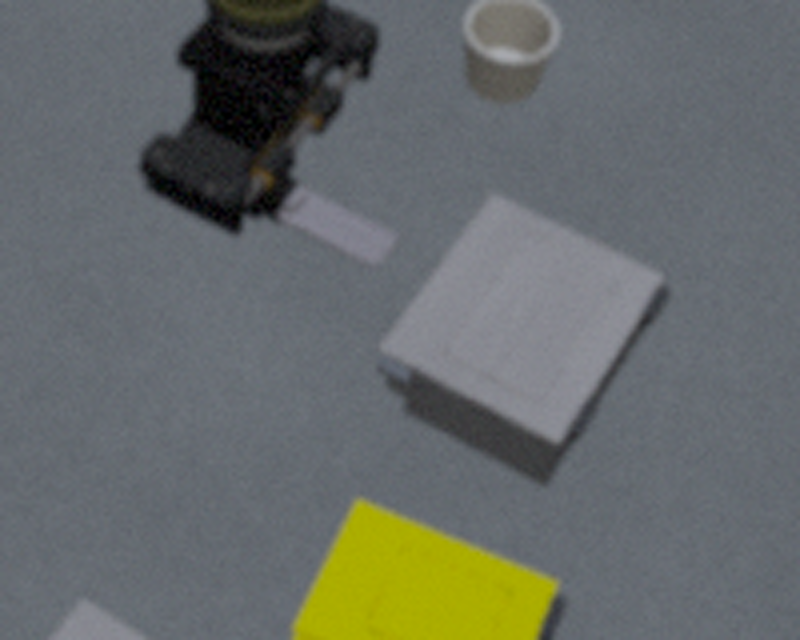

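```bash
python3 -c "
from h import *
c=dict(np.load('scene1.npz'))
for z in (.04,.048,.056):
  u,v=proj(c,[.5377,.1703,z]);print(z,(u-200+.5)*4-.5,(v-110+.5)*4-.5)
"
```

```text
0.04 384.4177039831502 256.92009642829953
0.048 385.33821316055537 250.00516139765762
0.056 386.2689985161205 243.0130309342237
```

The tip at crop (386,250) agrees with a blade height of 48 mm, which is inside the 38–54 mm gap. Inserting.

Emit:
drive_tool --offset '[[0.001, -0.006, 0], [0.001, -0.014, 0], [0.001, -0.022, 0], [0.001, -0.03, 0], [0.001, -0.038, 0], [0.001, -0.045, 0], [0.001, -0.051, 0], [0.001, -0.056, 0], [0.001, -0.057, 0], [0.001, -0.057, 0]]' --angular '[[-0.004, 0, 0], [-0.004, 0, 0], [-0.004, 0, 0], [-0.004, 0, 0], [-0.004, 0, 0], [-0.004, 0, 0], [-0.004, 0, 0], [-0.004, 0, 0], [-0.004, 0, 0], [-0.004, 0, 0]]'

```text
time_s: 10.6
tool_pos: [0.4887, 0.1619, 0.0436]
tool_rot: [-80.1, 90.0, 19.3]
force: [0.2, -0.4, -1.2]
grip_width: 0.0235
```

```bash
python3 -c "
from h import *
plan([.488,.162,.0437],down(99.4))
c=vision.read_camera('scene');np.savez('scene2.npz',**c)
cv2.imwrite('pics/scene2c.png',cv2.resize(c['pixels'][110:270,200:400,::-1],None,fx=4,fy=4,interpolation=cv2.INTER_CUBIC))"
```

```text
t 10.6 tcp [0.4887 0.1619 0.0436] q [-44.1  12.8  25.1 114.6  -6.7  53.9  83.9] F [ 0.2 -0.4 -1.2] w 0.0235
off [-0.0001  0.0007  0.0002] ang [-0.      0.0001  0.0008] deg 0.0
```

View pics/scene2c.png

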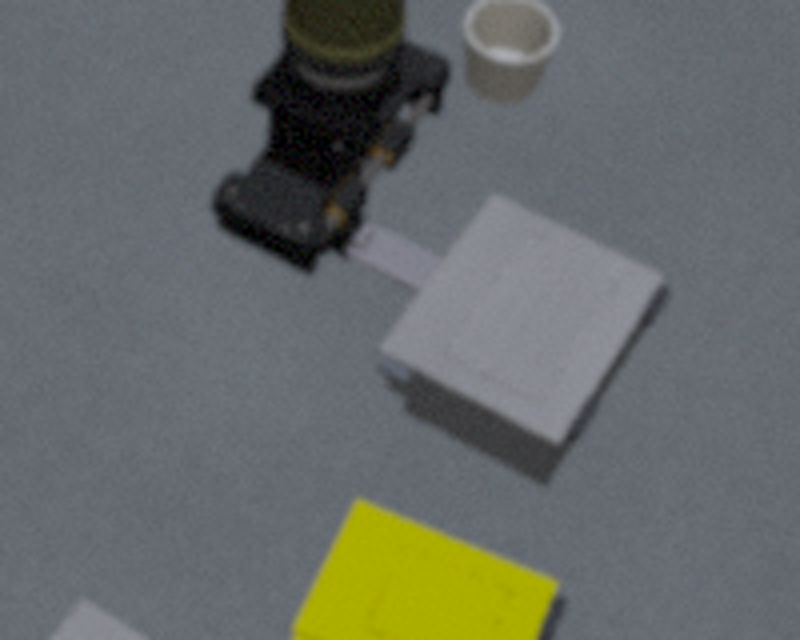

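The scene view shows the blade going under the lip at crop (425,275), with no contact force. Now the first part of the lift.

Emit:
drive_tool --offset '[[-0.003, 0, 0], [-0.007, 0, 0], [-0.012, 0, 0], [-0.017, 0, 0], [-0.022, -0.001, 0], [-0.027, -0.002, 0], [-0.032, -0.003, 0], [-0.037, -0.004, 0], [-0.042, -0.0055, 0], [-0.047, -0.007, 0]]' --angular '[[0, 0, 0], [0, 0, 0], [0, 0, 0], [0, 0, 0], [0, 0, 0], [0, 0, 0], [0, 0, 0], [0, 0, 0], [0, 0, 0], [0, 0, 0]]'

```text
time_s: 11.9
tool_pos: [0.4956, 0.163, 0.0909]
tool_rot: [-75.4, 90.0, 24.0]
force: [-0.3, 0.3, -3.2]
grip_width: 0.0238
```

```bash
python3 -c "
from h import *
plan([.488,.162,.0437],down(99.4))
c=vision.read_camera('scene');np.savez('scene3.npz',**c)
cv2.imwrite('pics/scene3c.png',cv2.resize(c['pixels'][110:270,200:400,::-1],None,fx=4,fy=4,interpolation=cv2.INTER_CUBIC))"
```

```text
t 11.9 tcp [0.4956 0.163  0.0909] q [-44.6   9.9  25.6 111.6  -4.9  59.6  82.6] F [-0.3  0.3 -3.2] w 0.0238
off [0.0472 0.0077 0.0002] ang [-0.0001  0.0002  0.0007] deg 0.0
```

View pics/scene3c.png

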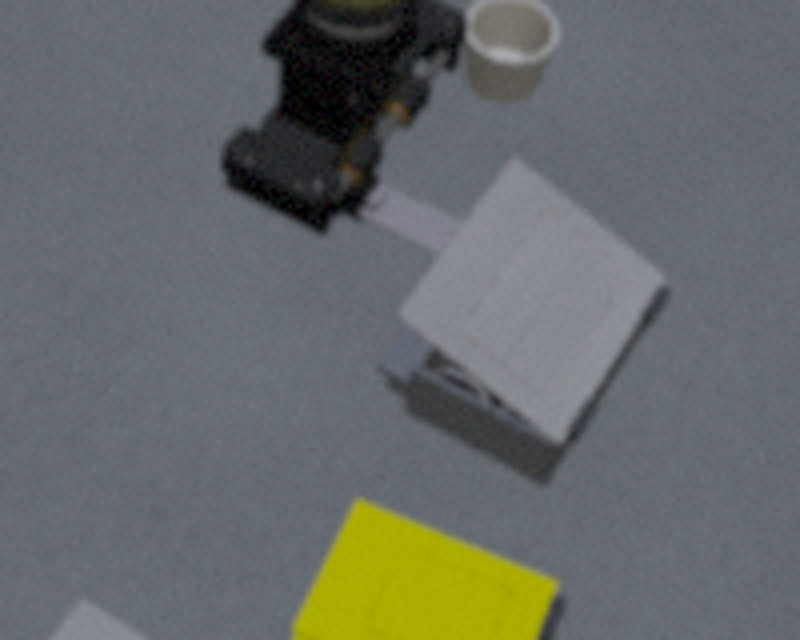

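The lid is up about 20° on the blade, with its lip at crop (400,315)–(515,160). The force is about 2 N, as expected. Continuing the arc to about 60°.

Emit:
drive_tool --offset '[[-0.006, -0.002, 0], [-0.012, -0.005, 0], [-0.018, -0.008, 0], [-0.025, -0.0125, 0], [-0.031, -0.017, 0], [-0.037, -0.022, 0], [-0.043, -0.0275, 0], [-0.049, -0.034, 0], [-0.055, -0.042, 0], [-0.061, -0.051, 0]]' --angular '[[0, 0, 0], [0, 0, 0], [0, 0, 0], [0, 0, 0], [0, 0, 0], [0, 0, 0], [0, 0, 0], [0, 0, 0], [0, 0, 0], [0, 0, 0]]'

```text
time_s: 13.2
tool_pos: [0.547, 0.1717, 0.1531]
tool_rot: [-75.8, 89.9, 23.6]
force: [-1.3, 0.6, -2.8]
grip_width: 0.0238
```

```bash
python3 -c "
from h import *
plan([.488,.162,.0437],down(99.4))
c=vision.read_camera('scene');np.savez('scene4.npz',**c)
cv2.imwrite('pics/scene4c.png',cv2.resize(c['pixels'][90:250,200:400,::-1],None,fx=4,fy=4,interpolation=cv2.INTER_CUBIC))"
```

```text
t 13.2 tcp [0.547  0.1717 0.1531] q [-43.2  12.5  26.4 101.1  -6.   67.7  84.3] F [-1.3  0.6 -2.8] w 0.0238
off [1.093e-01 6.000e-02 1.000e-04] ang [-0.      0.0005  0.0021] deg 0.1
```

View pics/scene4c.png

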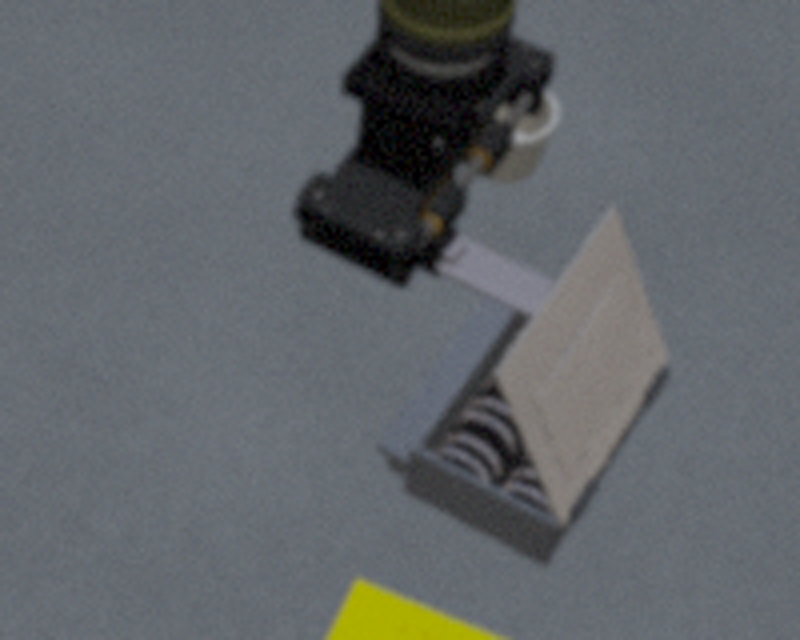

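The lid is at about 60°, with the case contents in view and the lip at crop (497,372)–(613,207). Continuing to about 75°.

Emit:
drive_tool --offset '[[-0.002, -0.004, 0], [-0.004, -0.008, 0], [-0.006, -0.013, 0], [-0.008, -0.018, 0], [-0.009, -0.022, 0], [-0.011, -0.026, 0], [-0.011, -0.027, 0], [-0.011, -0.027, 0]]' --angular '[[0, 0, 0], [0, 0, 0], [0, 0, 0], [0, 0, 0], [0, 0, 0], [0, 0, 0], [0, 0, 0], [0, 0, 0]]'

```text
time_s: 14.25
tool_pos: [0.5756, 0.1764, 0.1654]
tool_rot: [-82.8, 89.7, 16.6]
force: [-0.6, 0.4, -0.5]
grip_width: 0.0237
```

```bash
python3 -c "
from h import *
plan([.488,.162,.0437],down(99.4))
c=vision.read_camera('scene');np.savez('scene5.npz',**c)
cv2.imwrite('pics/scene5c.png',cv2.resize(c['pixels'][90:250,200:400,::-1],None,fx=4,fy=4,interpolation=cv2.INTER_CUBIC))
a=np.radians(9.4);d=np.array([np.cos(a),np.sin(a),0]);l=np.array([-np.sin(a),np.cos(a),0])
h=np.array([.5755,.1765,.054])+.135*d
for t in(65,70,75,80,85):
  T=np.radians(t)
  n=np.sin(T)*d+np.cos(T)*np.array([0,0,1])
  q=[h+.135*(-np.cos(T)*d+np.sin(T)*np.array([0,0,1]))+s*.08*l+.004*n for s in(-1,1)]
  print(t,[np.round(((np.array(proj(c,p))-[200,90]+.5)*4-.5)) for p in q])
"
```

```text
t 14.25 tcp [0.5756 0.1764 0.1654] q [-42.1  15.4  26.6  96.4  -7.3  69.6  85.6] F [-0.6  0.4 -0.5] w 0.0237
off [ 0.1212  0.0895 -0.    ] ang [-0.0002  0.0007  0.0056] deg 0.3
65 [array([510., 375.]), array([627., 205.])]
70 [array([527., 379.]), array([644., 208.])]
75 [array([545., 384.]), array([662., 212.])]
80 [array([563., 391.]), array([679., 217.])]
85 [array([582., 399.]), array([697., 224.])]
```

View pics/scene5c.png

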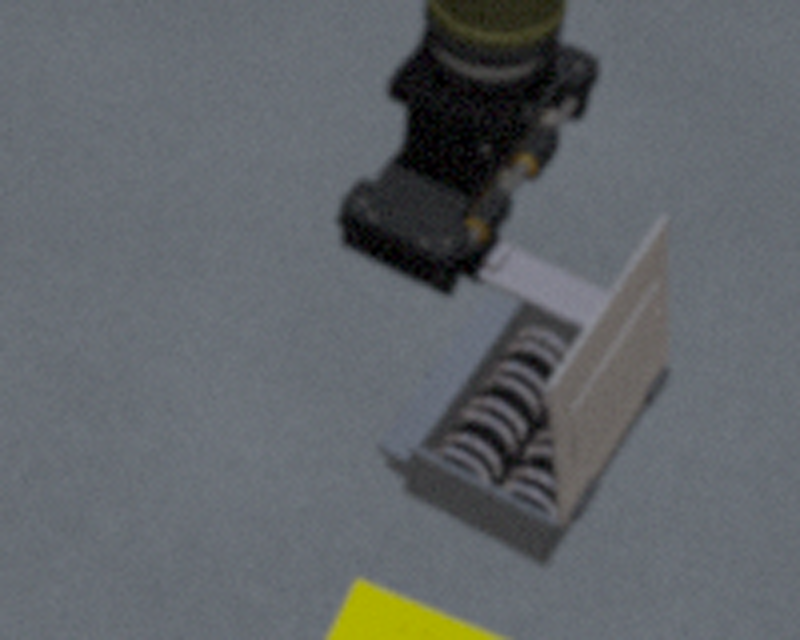

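The lip corners at crop (550,385) and (667,215) match the prediction for 76°, so the lid is where it should be. Backing the blade straight out.

Emit:
drive_tool --offset '[[0, 0.006, 0], [0, 0.018, 0], [0, 0.034, 0], [0, 0.052, 0], [0, 0.07, 0], [0, 0.088, 0], [0, 0.105, 0], [0, 0.12, 0], [0, 0.127, 0], [0, 0.127, 0]]' --angular '[[0, 0, 0], [0, 0, 0], [0, 0, 0], [0, 0, 0], [0, 0, 0.003], [0, 0, 0.005], [0, 0, 0.005], [0, 0, 0.005], [0, 0, 0.005], [0, 0, 0.005]]'

```text
time_s: 15.55
tool_pos: [0.4501, 0.1558, 0.1649]
tool_rot: [-44.7, 89.9, 54.7]
force: [0.3, -0.3, -0.4]
grip_width: 0.0238
```

```bash
python3 -c "
from h import *
plan([.44,.13,.10],down(0))
c=vision.read_camera('scene');np.savez('scene6.npz',**c)
cv2.imwrite('pics/scene6c.png',cv2.resize(c['pixels'][90:250,200:400,::-1],None,fx=4,fy=4,interpolation=cv2.INTER_CUBIC))
"
```

```text
t 15.55 tcp [0.4501 0.1558 0.1649] q [-47.   -1.   24.7 112.8   0.4  68.   76.9] F [ 0.3 -0.3 -0.4] w 0.0238
off [ 0.0648  0.0142 -0.0239] ang [ 1.7351e+00  2.1000e-03 -2.0000e-04] deg 99.4
```

View pics/scene6c.png

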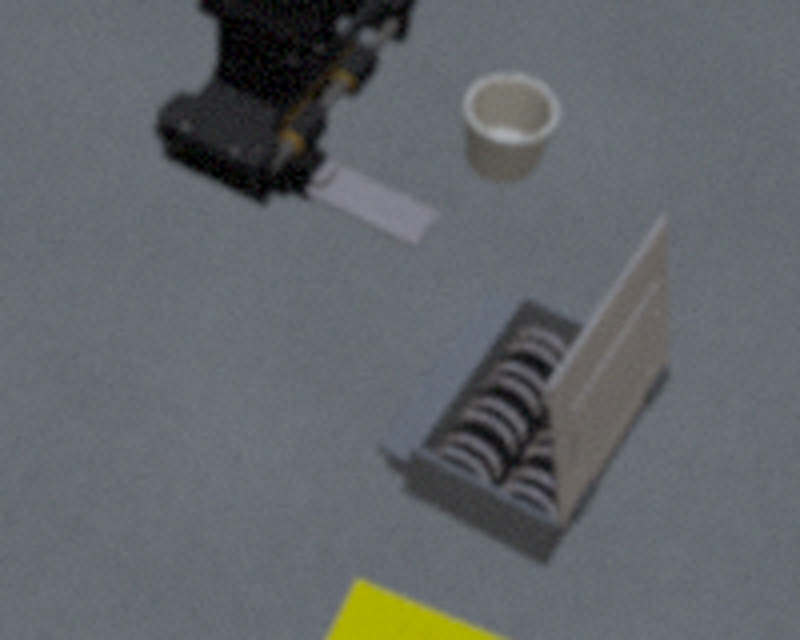

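The lid stays at about 76° with the blade withdrawn. Now I'll turn the scraper so it lies crosswise, well in front of the case.

Emit:
drive_tool --offset '[[0.002, 0.001, -0.002], [0.005, 0.003, -0.005], [0.01, 0.005, -0.008], [0.016, 0.007, -0.011], [0.023, 0.009, -0.014], [0.03, 0.011, -0.017], [0.037, 0.012, -0.02], [0.044, 0.013, -0.022], [0.05, 0.014, -0.024], [0.055, 0.014, -0.024]]' --angular '[[0.1, 0, 0], [0.26, 0, 0], [0.43, 0, 0], [0.61, 0, 0], [0.79, 0, 0], [0.97, 0.001, 0], [1.15, 0.001, 0], [1.33, 0.002, 0], [1.5, 0.002, 0], [1.65, 0.002, 0]]'

```text
time_s: 16.85
tool_pos: [0.4413, 0.1297, 0.1096]
tool_rot: [-55.4, 90.0, -50.9]
force: [1.0, 0.0, -0.4]
grip_width: 0.0237
```

```bash
python3 -c "
from h import *
plan([.44,.13,.03],down(0))
s=dict(np.load('scene6.npz'))
for z in(.16,.1687,.177):
  u,v=proj(s,[.5553,.1732,z]);print(z,(u-200+.5)*4-.5,(v-90+.5)*4-.5)
"
```

```text
t 16.85 tcp [0.4413 0.1297 0.1096] q [-4.470e+01  4.000e-01  2.530e+01  1.184e+02 -1.000e-01  6.120e+01
 -1.490e+01] F [ 1.   0.  -0.4] w 0.0237
off [ 0.0796  0.0005 -0.0013] ang [0.0791 0.0005 0.0006] deg 4.5
0.16 423.43179396491564 236.10403165832906
0.1687 424.78785079311 227.18996415440472
0.177 426.0984010735233 218.5750348800584
```

Emit:
drive_tool --offset '[[0.01, 0, 0], [0.028, 0, -0.001], [0.048, 0, -0.001], [0.065, 0, -0.001], [0.076, 0, -0.001], [0.084, 0, -0.001], [0.09, 0, -0.001], [0.093, 0, -0.001], [0.095, 0, -0.001], [0.0955, 0, -0.001]]' --angular '[[0.04, 0, 0], [0.079, 0, 0], [0.079, 0, 0], [0.079, 0, 0], [0.079, 0, 0], [0.079, 0, 0], [0.079, 0, 0], [0.079, 0, 0], [0.079, 0, 0], [0.079, 0, 0]]'

```text
time_s: 18.1
tool_pos: [0.4405, 0.1296, 0.0142]
tool_rot: [-26.5, 89.9, -26.5]
force: [-1.0, -1.0, -0.5]
grip_width: 0.0242
```

```bash
python3 -c "
from h import *
plan([.44,.13,.0137],down(0))
"
```

```text
t 18.1 tcp [0.4405 0.1296 0.0142] q [-43.6   9.   25.4 123.1  -5.   48.9 -15.2] F [-1.  -1.  -0.5] w 0.0242
off [ 0.0005  0.0004 -0.0005] ang [0.0001 0.0008 0.0004] deg 0.1
```

Emit:
drive_tool --offset '[[0, 0, 0], [0, 0, 0], [0, 0, 0], [0, 0, 0], [0, 0, 0], [0, 0, 0], [0, 0, 0], [0, 0, 0]]' --angular '[[0, 0, 0], [0, 0, 0], [0, 0, 0], [0, 0, 0], [0, 0, 0], [0, 0, 0], [0, 0, 0], [0, 0, 0]]' --fingers -1

```text
time_s: 19.1
tool_pos: [0.4405, 0.1296, 0.0142]
tool_rot: [-27.8, 89.9, -27.8]
force: [0.3, 0.1, 0.1]
grip_width: 0.0864
```

Emit:
drive_tool --offset '[[-0.01, 0, 0], [-0.03, 0, 0], [-0.06, 0, 0], [-0.09, 0, 0], [-0.12, 0, 0], [-0.15, 0, 0], [-0.18, 0, 0], [-0.2, 0, 0], [-0.205, 0, 0], [-0.205, 0, 0]]' --angular '[[0, 0, 0], [0, 0, 0], [0, 0, 0], [0, 0, 0], [0, 0, 0], [0, 0, 0], [0, 0, 0], [0, 0, 0], [0, 0, 0], [0, 0, 0]]'

```text
time_s: 20.35
tool_pos: [0.4402, 0.1296, 0.2192]
tool_rot: [-20.1, 89.9, -20.1]
force: [-0.3, 0.1, -0.6]
grip_width: 0.0867
```

```bash
python3 -c "
from h import *
o=telemetry.get_obs();print(o['time_s'],o['tool_pos'],o['force'],o['grip_width'])
wshot('w7')
for n in('scene','top'):
  c=vision.read_camera(n);cv2.imwrite(f'pics/{n}7.png',c['pixels'][:,:,::-1]);np.savez(n+'7.npz',**c)
"
```

```text
20.35 [0.44021081 0.12956977 0.21916926] [-0.33329033  0.0584432  -0.56753988] 0.08670557861312932
```

View pics/scene7.png

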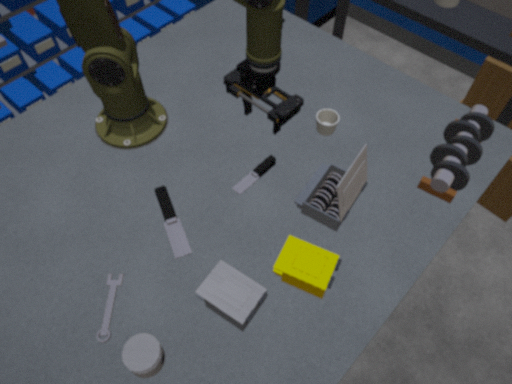

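View pics/top7.png

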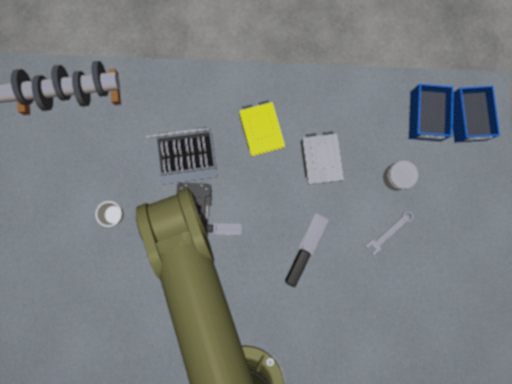

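View pics/w7.png

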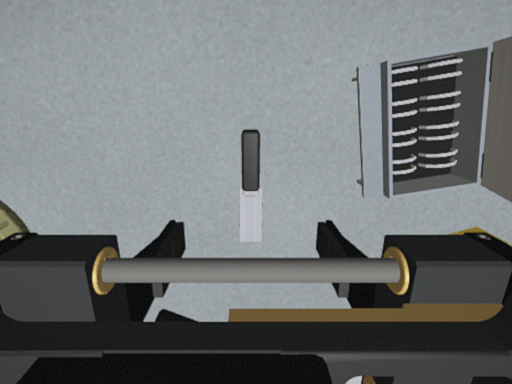

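In the final views the scraper lies free on the bench (scene (255,175)), about 10 cm in front of the open case. The lid stands open, and the narrow case, cup (328,120), wrench and piston look unmoved. Next I'll compare the before and after images, then hand in.

```bash
python3 -c "
from m import *
a,b=np.load('scene0.npz'),np.load('scene7.npz')
d=cv2.GaussianBlur(cv2.absdiff(a['pixels'],b['pixels']),(3,3),0).max(2)
for n,(u0,v0,u1,v1) in dict(cup=(312,104,346,138),wrench=(92,268,128,346),piston=(116,328,168,380),narrow=(190,258,270,328),yellow=(270,232,344,296),big=(150,182,195,260)).items():print(n,d[v0:v1,u0:u1].max())
w=dict(np.load('w7.npz'))
print('handle back',wray(w,250,131,.032),'blade tip',wray(w,250,241,.0175))
o=telemetry.get_obs();print(o['time_s'],o['force'])
"
python3 -c "
from cell import sign_off
print(sign_off())"
```

```text
cup 9
wrench 9
piston 10
narrow 10
yellow 10
big 12
handle back [0.43960201 0.18237424 0.032     ] blade tip [0.4395905  0.02365554 0.0175    ]
20.5 [-0.76439348 -0.53081608 -0.53209807]
the job is handed in; nothing more can be done
None
```

The wide case's lid now stands open at about 76° by the scene-camera lip corners, and the job was handed in at about 20.5 s. I used the small scraper, put its blade about 18 mm under the lip and levered the lid up along its arc. The scraper then went flat on the bench, crosswise, about 10 cm in front of the case.

- **Lid:** it held its angle after I pulled the blade out. Only the blade touched the case. The wrist force during lifting stayed around 3 N.
- **Scraper:** in the last wrist view its length comes out at 159 mm against the expected 160 mm, so it lies flat. The gripper was open and 0.2 m above it at hand-in.
- **Bystanders:** before and after images of the cup, wrench, piston, narrow case, yellow case and big scraper differ by little more than picture noise, so none appears to have moved.

No check failed or disagreed beyond 2–3 mm.

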